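Clear the hammer off the marking board, tilt the board to its red index and hold it

TASK

Take the hammer off the hinged marking board and lay it in the wooden tool tray. Then lift the far edge of the board by its handle until the board's yellow pointer lines up with the red index on the quadrant, and finish holding it still at that angle by the handle, so that a colleague can tighten the clamp knob; the board falls if let go. Leave the red index, the bottle and the glue pot as they are.

Things in the scene. Friction and masses are not known exactly. Their poses are not given: they have to be found in the camera images.
- stand: Fixed wooden stand of the tilting marking board, 250 mm deep (its x), 340 mm wide (its y); origin at the centre of its underside, on the bench. The board lies flat on it at the start, green mat top 55 mm above the bench. The hinge axis runs along y at stand x = -125 mm (edge nearest the robot), 40 mm up.
- board (a joint): Angle of the hinged board in rad: 0 flat on its stand, growing as the far edge rises, stop at 1.05. The hinge is nearly free: the board (0.6 to 1.1 kg, centre of mass about 130 mm from the hinge) falls back if let go. A yellow pointer and a black clamp knob move with the board along the quadrant; the clamp is slack.
- board_handle (a point): Middle of the grip bar of the handle on the board's far edge, moving with the board (x away from the hinge, y along it, z out of the board's top): 292 mm from the hinge axis in x, 6 mm in z. Round black bar, 15 mm thick, 116 mm long along y, 42 mm beyond the board's far edge (34 mm free gap), a steel arm at each end. With the board flat its centre is 46 mm above the bench, nothing under it.
- index (a joint): Setting of the red index in rad, between 0.35 and 0.70: the board is at the marked angle when board equals this. It stays where it is set.
- index_mark (a point): Red index clip (26 x 10 x 12 mm, point towards the hinge) on the outer edge of the quadrant, 184 mm from the hinge axis along its own x, which is parallel to the handle's x when the angle is right. The quadrant is an upright slotted aluminium plate, beside the board at stand y = -187 mm, up to 185 mm above the bench, at stand x = -45 to +55 mm.
- hammer: Loose cobbler's hammer, 0.2 to 0.35 kg, 235 mm long, lying across the green mat, head to the left. Origin on its underside, below hammer_grip; x runs along the handle to the head (tail at x = -175 mm, head axis at +45 mm), z up. Wooden handle round, 23 mm thick at the origin, 29 mm at the tail. Steel head along y, -46 to +42 mm, up to 30 mm thick.
- hammer_grip (a point): Axis of the handle above the hammer's origin, 15 mm above what it lies on; the centre of mass lies 10 to 20 mm from it towards the head. A good place to grip.
- hammer_head (a point): Where the handle meets the middle of the head.
- hammer_tail (a point): End of the handle.
- tray: Wooden tool tray with a grey lining, left or right of the board, fixed; origin at the centre of its underside. Outside 320 mm (its x) by 155 mm (its y), 40 mm high; walls 8 mm, inner floor 8 mm up.
- bin: Blue plastic offcut bin on the other side of the board, fixed, 300 x 150 x 65 mm, origin at the centre of its underside. Not for tools.
- bottle: Loose red cone-shaped plastic bottle, 64 mm across, 160 mm tall, beyond the board. Leave alone.
- gluepot: Loose white glue pot, 84 mm across, 85 mm tall, beyond the board. Leave alone.
Things that resemble listed ones, but are neither listed nor needed, are in the scene too. Leave any purple look-alike of the hammer alone.

How it is judged:
By the outcome, as a careful person would: the job done as asked, in the order asked, and still so for the second after the job is handed in, while the arm keeps its last pose, push and grip.
It also fails if it takes over 58 s, if anything falls off the work surface, if the arm or the gripper's body presses on something with over 40 N, if the wrist force passes 120 N, or if a joint passes its speed limit or range.

ROBOT

A 6-joint arm with a two-finger parallel gripper is mounted at the origin on the work surface. World frame = base frame: x ahead of the robot, y to its left, z up, the work surface at z = 0. Lengths are in m, angles in rad, forces in N, time in s.
With the tool pointing down it reaches from about 0.275 to 0.725 m from the base axis. Payload 5.6 kg.
Tool frame: the origin (TCP) lies midway between the tips of the shut fingers; the grasp point (between the pads) lies 19 mm behind it; z points along the fingers, y is the line along which they close (so a half turn about z gives the same grasp; the last joint's range is limited). The gripper opens to 85 mm and grips with 20 to 120 N. Pads are 22 mm wide; open, the fingers measure 114 mm over their backs; the gripper's body (76 mm by 85 mm) begins 54 mm behind the grasp point. The pads swing forward as they close: fully open they stand 13 mm farther back than shut.
Start: joints at [1.541, 0.255, 0.108, 0, -1.424, -0.285], TCP at [0.17, 0.523, 0.231] pointing down, gripper open.
Joint ranges: [-2.95, 2.95], [-1.21, 1.97], [-1.09, 1.5], [-2.87, 1.71], [-2.94, -0.07], [-3.05, 3.05]. Speed limits (rad/s): [2.57, 2.57, 3.14, 3.14, 3.14, 3.14].

INTERFACE

Orientations are given as a rotation vector (axis times angle).
In Python, from rig import manip gives the robot as it stands.
- The arm moves only by the shell command python3 -m handwheel 'ROWS' [OPENING]. ROWS is a JSON object of lists of equal length, an entry for each row: "delta_pos": the shift along the tool's x, y, z in m, a list of three; "delta_rot": the turn, a rotation vector about the tool's x, y, z in degrees, a list of three. In form: {"delta_pos": [[dx, dy, dz], ...], "delta_rot": [[wx, wy, wz], ...]}. A call has 1 to 10 rows; each row shifts and turns the commanded pose from where the row before left it, along the tool's axes as they then stand; what a row does not reach is not made up. A row lasts 1/12 s, in which the tool goes at most 41.7 mm and 7.16 degrees, less where a joint would pass 70% of its speed; a pose out of reach is approached as far as the arm can. A call is refused whole if a number of a shift passes 0.0417 or a number of a turn 7.16, either way. A call with a gripper value outside its range is refused whole. OPENING is the opening, from 0 (shut) to 1 (fully open), set as the call begins (- or left out, the last holds). The fingers move at their own pace and stop on an object; the grip force is fixed at half the most. Time passes only in rows, so rows that do not move let the fingers close. It gives the time, the measured TCP pose, the force, the opening and the grip force at its end, in the units of the state.
- manip.sense(): the state, without advancing time (a new reading comes with each control period).
- manip.grab_frame(name): name is "side" or "top"; returns the picture (384x512x3 uint8, red, green, blue); there is no depth.
- manip.camera_info(name): a dict with "vfov" (degrees; the focal length in pixels is half the picture's height over the tangent of half this angle, whatever the lens; pixels are square), "cx", "cy" (the principal point, pixels), "eye" and "rotation" of the camera in the world. Camera axes: x right, y down, z forward; pixel columns grow to the right and rows downward; lengths in m; the calibration is good to about 2 mm. A picture is of the moment at which its call begins. camera_info takes no time and is no camera call.
- manip.finish_job(): hands the job in; it is judged then, once.
The state is a dict: "t": time; "q": joint angles; "qvel": joint speeds; "joint_torque": joint torques, N m; "tool_pos": TCP position; "eef_rot": TCP orientation; "contact_force": force on the tool from outside, world axes, zero at the start; "ft_torque": the same for the moment, N m; "gripper_width": finger opening in m; "finger_force": force on a finger pad.
Only numpy, scipy, OpenCV 4.12 (cv2) and the standard library are available. Lean on these libraries where they do the work, as an engineer would, in place of code of your own. Each camera call takes 0.05 s, during which the arm holds its last target. There are 200 camera calls.

## Working session

There is one attempt and no reset: what is moved stays moved. The work goes in short steps, Python scripts to look and compute and a shell command to move; the robot and the scene stay as the last step left them, time stands still between calls to the robot, and variables do not carry over. Pictures are saved under pics/ and viewed, at most 10 in all, crops included, and the job is handed in when it is done.

```bash
mkdir -p pics
cat > h.py <<'E'
import numpy as np,cv2,json
from rig import manip
def snap(n,f):
    im=np.array(manip.grab_frame(n));cv2.imwrite(f'pics/{f}.png',im[:,:,::-1]);return im
def ray(n,u,v):
    c=manip.camera_info(n);f=192/np.tan(np.radians(c['vfov'])/2)
    d=np.array(c['rotation'])@np.array([(u-c['cx'])/f,(v-c['cy'])/f,1]);return np.array(c['eye']),d/np.linalg.norm(d)
def onz(n,u,v,z):
    e,d=ray(n,u,v);return e+d*(z-e[2])/d[2]
def ony(n,u,v,y):
    e,d=ray(n,u,v);return e+d*(y-e[1])/d[1]
def tri(a,b):
    e1,d1=ray('top',*a);e2,d2=ray('side',*b)
    s=np.linalg.lstsq(np.c_[d1,-d2],e2-e1,rcond=None)[0];p,q=e1+s[0]*d1,e2+s[1]*d2
    return (p+q)/2,np.linalg.norm(p-q)
def proj(n,p):
    c=manip.camera_info(n);f=192/np.tan(np.radians(c['vfov'])/2)
    x=np.array(c['rotation']).T@(np.array(p)-np.array(c['eye']));return f*x[0]/x[2]+c['cx'],f*x[1]/x[2]+c['cy']
E
python3 - <<'E'
from h import *
np.set_printoptions(precision=4,suppress=True)
for n in('top','side'):
    print(manip.camera_info(n)); snap(n,n+'0')
print(manip.sense())
E
```

```text
{'vfov': 51.821919472850404, 'cx': 253.59625330904947, 'cy': 181.63523773560703, 'eye': array([0.2373, 0.0154, 1.239 ]), 'rotation': array([-1.9907,  2.2303, -0.2366])}
{'vfov': 45.74833441435415, 'cx': 250.99865600194852, 'cy': 193.62611635797, 'eye': array([ 1.3992, -0.7966,  0.9101]), 'rotation': array([-2.0013, -0.9347,  0.4893])}
{'t': 0.1, 'q': array([ 1.5406,  0.2557,  0.1072, -0.0004, -1.4239, -0.2846]), 'qvel': array([ 0.0007, -0.0014,  0.0033,  0.0012,  0.0008,  0.0014]), 'joint_torque': array([ -0.0028, -38.7603,  23.8475,   5.3778,  -0.0037,   0.    ]), 'tool_pos': array([0.1701, 0.5226, 0.2305]), 'eef_rot': array([ 3.1011, -0.4924, -0.0003]), 'contact_force': array([ 0.2338,  0.7511, -0.0289]), 'ft_torque': array([-0.0376,  0.0326,  0.0219]), 'finger_force': 0.0, 'gripper_width': 0.08571197290635058}
```

View pics/top0.png

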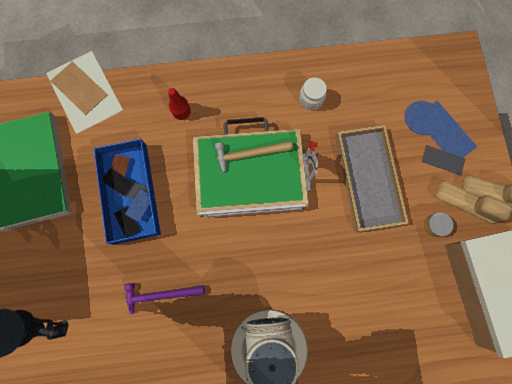

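View pics/side0.png

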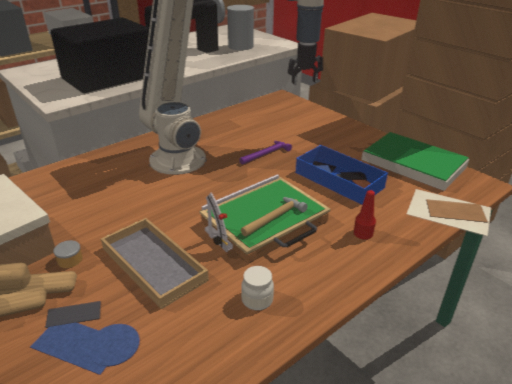

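The top view shows the hammer across the mat: head at about (220,157), tail at (292,147). The board handle is at (246,124), the red index at (313,146) and the tray centre at (373,178), to the right of the board. In the side view the hammer runs from the head at (296,206) to the tail at (246,230). The handle bar is at (297,234) and the red index at (222,215).

```bash
sed -i "s/np.array(c\['rotation'\])/cv2.Rodrigues(np.array(c['rotation']))[0]/" h.py
python3 - <<'E'
from h import *
np.set_printoptions(precision=4,suppress=True)
t=cv2.imread('pics/top0.png');s=cv2.imread('pics/side0.png')
for n,im,box in(('top',t,(180,105,335,225)),('side',s,(190,170,345,270))):
    x0,y0,x1,y1=box;c=cv2.resize(im[y0:y1,x0:x1],None,fx=5,fy=5,interpolation=cv2.INTER_CUBIC)
    for x in range(x0+(-x0)%20,x1,20):cv2.putText(c,str(x),((x-x0)*5,10),0,.4,(255,255,255));cv2.line(c,((x-x0)*5,12),((x-x0)*5,20),(255,255,255))
    for y in range(y0+(-y0)%20,y1,20):cv2.putText(c,str(y),(0,(y-y0)*5),0,.4,(255,255,255))
    cv2.imwrite(f'pics/{n}crop.png',c)
    h=cv2.cvtColor(im,cv2.COLOR_BGR2HSV)
    g=cv2.inRange(h,(50,120,50),(80,255,255));g[:,:170]=0;g[:,345:]=0
    g=max(cv2.findContours(g,0,2)[0],key=cv2.contourArea);b=cv2.boxPoints(cv2.minAreaRect(cv2.convexHull(g)))
    q=cv2.approxPolyDP(cv2.convexHull(g),6,True)[:,0]
    print(n,'mat',[(tuple(p),onz(n,*p,.055)[:2]) for p in q.astype(float)])
# tray outer corners from top by wood colour vs lining
h=cv2.cvtColor(t,cv2.COLOR_BGR2HSV);m=cv2.inRange(h,(0,0,50),(180,60,200));m[:,:335]=0;m[:,410:]=0;m[:110]=0;m[240:]=0
g=max(cv2.findContours(m,0,2)[0],key=cv2.contourArea);r=cv2.minAreaRect(g);print('lining',r,cv2.boxPoints(r),onz('top',*r[0],.008),[onz('top',*p,.008)[:2] for p in cv2.boxPoints(r)])
E
```

```text
top mat [((np.float64(295.0), np.float64(133.0)), array([ 0.6326, -0.1588])), ((np.float64(301.0), np.float64(199.0)), array([ 0.4218, -0.1485])), ((np.float64(202.0), np.float64(207.0)), array([0.4314, 0.1523])), ((np.float64(199.0), np.float64(139.0)), array([0.6471, 0.1432]))]
side mat [((np.float64(322.0), np.float64(208.0)), array([0.6448, 0.1409])), ((np.float64(249.0), np.float64(246.0)), array([ 0.6376, -0.1577])), ((np.float64(226.0), np.float64(227.0)), array([ 0.5261, -0.1551])), ((np.float64(220.0), np.float64(207.0)), array([ 0.4318, -0.1071])), ((np.float64(281.0), np.float64(181.0)), array([0.4436, 0.15  ]))]
lining ((371.1243896484375, 178.5804901123047), (95.47542572021484, 41.06770706176758), 77.90524291992188) [[341.0439 136.2049]
 [381.2    127.6   ]
 [401.2049 220.9561]
 [361.0488 229.561 ]] [ 0.4692 -0.3863  0.008 ] [array([ 0.6203, -0.3136]), array([ 0.6346, -0.4492]), array([ 0.325 , -0.4557]), array([ 0.3128, -0.3268])]
```

View pics/topcrop.png

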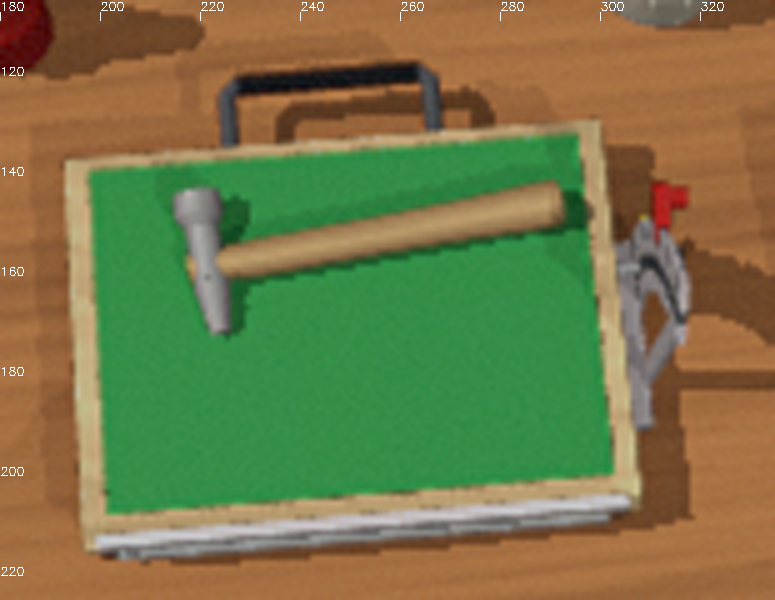

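View pics/sidecrop.png

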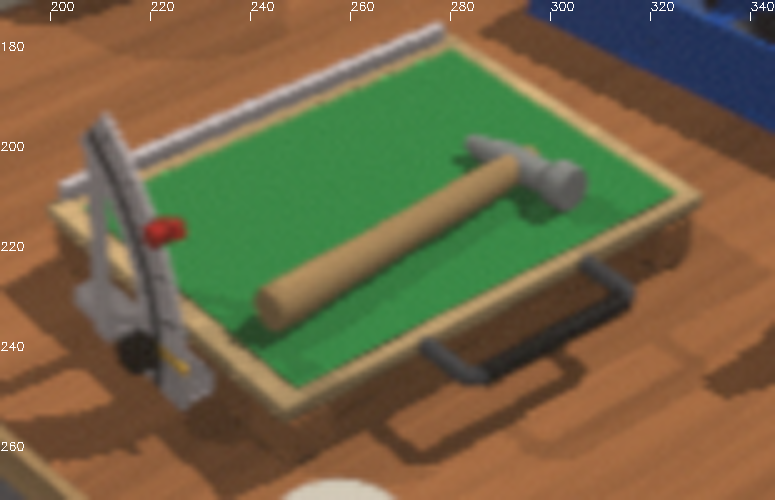

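The top crop shows the hammer tail at (291.6,145.2), the head join at (221,159.5) and the bar ends at (226.6,121.6) and (264.6,118.6). In the side crop the tail is at (244,231), the head join at (294.6,203.6) and the bar ends at (286.6,244.6) and (315.6,228). The red index is at (222.5,216), and the yellow pointer at (225,242).

```bash
cat > m.py <<'E'
from h import *
np.set_printoptions(precision=4,suppress=True)
t=cv2.imread('pics/top0.png');s=cv2.imread('pics/side0.png')
def red(im,box):
    h=cv2.cvtColor(im,cv2.COLOR_BGR2HSV);m=cv2.inRange(h,(0,190,110),(6,255,255))|cv2.inRange(h,(172,150,90),(180,255,255))
    k=np.zeros_like(m);x0,y0,x1,y1=box;k[y0:y1,x0:x1]=255;p=np.argwhere(m&k);return p[:,::-1].mean(0),len(p)
for nm,a,b in(('tail',(291.6,145.2),(244,231)),('headjoin',(221,159.5),(294.6,203.6)),('barL',(226.6,121.6),(315.6,228)),('barR',(264.6,118.6),(286.6,244.6)),
   ('matFL',(197.8,138.8),(324,208)),('matFR',(295.6,131.6),(249,247.5)),('trayFR',(388,127),(0,0))):
    if b[0]: print(nm,*tri(a,b))
rt,rs=red(t,(300,130,325,160)),red(s,(210,205,235,225));print(rt,rs,tri(rt[0],rs[0]))
np.savez('red',t=rt[0],s=rs[0])
E
python3 m.py
python3 - <<'E'
import cv2,numpy as np
t=cv2.imread('pics/top0.png');s=cv2.imread('pics/side0.png')
a=cv2.resize(t[115:240,325:420],None,fx=4,fy=4,interpolation=2);b=cv2.resize(s[210:310,95:215],None,fx=3.3,fy=3.3,interpolation=2)
c=np.zeros((500,800,3),'uint8');c[:a.shape[0],:380]=a;c[:b.shape[0],390:390+b.shape[1]]=b;cv2.imwrite('pics/tray.png',c)
E
```

```text
tail [ 0.5902 -0.1394  0.071 ] 0.0032305093363873905
headjoin [0.5739 0.0832 0.059 ] 0.006317419438613569
barL [0.6979 0.0529 0.0501] 0.0033858546604908207
barR [ 0.6955 -0.0678  0.0485] 0.005536575443128339
matFL [0.6483 0.1468 0.0543] 0.0003582165229546019
matFR [ 0.6389 -0.1607  0.0517] 0.0028144889836483095
 ** On entry to DLASCL parameter number  4 had an illegal value
 ** On entry to DLASCL parameter number  4 had an illegal value
 ** On entry to DLASCL parameter number  4 had an illegal value
 ** On entry to DLASCL parameter number  4 had an illegal value
 ** On entry to DLASCL parameter number  5 had an illegal value
 ** On entry to DLASCL parameter number  4 had an illegal valuem.py:6: RuntimeWarning: Mean of empty slice.
  k=np.zeros_like(m);x0,y0,x1,y1=box;k[y0:y1,x0:x1]=255;p=np.argwhere(m&k);return p[:,::-1].mean(0),len(p)
  ret = um.true_divide(
Traceback (most recent call last):
  File "m.py", line 10, in <module>
    rt,rs=red(t,(300,130,325,160)),red(s,(210,205,235,225));print(rt,rs,tri(rt[0],rs[0]))
                                                                        ~~~^^^^^^^^^^^^^
  File "h.py", line 14, in tri
    s=np.linalg.lstsq(np.c_[d1,-d2],e2-e1,rcond=None)[0];p,q=e1+s[0]*d1,e2+s[1]*d2
      ~~~~~~~~~~~~~~~^^^^^^^^^^^^^^^^^^^^^^^^^^^^^^^^
numpy.linalg.LinAlgError: SVD did not converge in Linear Least Squares
```

View pics/tray.png

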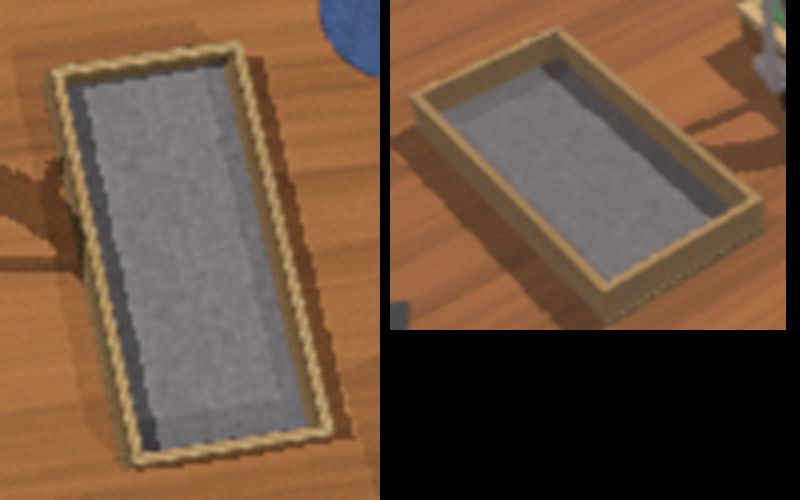

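The tray picture gives rim corners in the top view at (339.2,132.5), (385,126.3), (407.5,223.2) and (359.5,230.7). The matching side-view corners are (207.7,270.6), (160.8,297.3), (102,239.4) and (146.5,219.7). The tray is empty.

```bash
cat > m.py <<'E'
from h import *
np.set_printoptions(precision=4,suppress=True)
def hsv(n): return cv2.cvtColor(cv2.imread(f'pics/{n}.png'),cv2.COLOR_BGR2HSV)
def red(n,box):
    h=hsv(n);m=cv2.inRange(h,(0,150,90),(8,255,255))|cv2.inRange(h,(170,150,90),(180,255,255))
    x0,y0,x1,y1=box;k=np.zeros_like(m);k[y0:y1,x0:x1]=255
    c=max(cv2.findContours(m&k,0,1)[0],key=len)[:,0];return c.mean(0),c.min(0),c.max(0)
if __name__=='__main__':
    for a,b in(((339.2,132.5),(207.7,270.6)),((385,126.3),(160.8,297.3)),((407.5,223.2),(102,239.4)),((359.5,230.7),(146.5,219.7))):
        print('tray',tri(a,b),onz('top',*a,.04))
    print('board corners z.055',[onz('top',180-.4+x/5,105-.4+y/5,.055)[:2] for x,y in((65,160),(598,122),(640,495),(88,548))])
    rt,rs=red('top0',(300,125,325,160)),red('side0',(210,205,235,225));print(rt,rs,tri(rt[0],rs[0]))
    print('bar',[onz('top',*p,.046) for p in((226.6,121.6),(264.6,118.6))],'hammer',onz('top',291.6,145.2,.07),onz('top',221,158.7,.07))
E
python3 m.py
```

```text
tray (array([ 0.626 , -0.2994,  0.0369]), np.float64(0.0064235430603068865)) [ 0.6232 -0.3012  0.04  ]
tray (array([ 0.6294, -0.4482,  0.0378]), np.float64(0.005955902456559592)) [ 0.6272 -0.45    0.04  ]
tray (array([ 0.3151, -0.4613,  0.0349]), np.float64(0.003931671895055404)) [ 0.3139 -0.4611  0.04  ]
tray (array([ 0.3103, -0.3116,  0.0326]), np.float64(0.007238660258976391)) [ 0.308  -0.3127  0.04  ]
board corners z.055 [array([0.6573, 0.1625]), array([ 0.6442, -0.1737]), array([ 0.4056, -0.1664]), array([0.4112, 0.1685])]
(array([312.7037, 145.1111]), array([310, 141], dtype=int32), array([317, 150], dtype=int32)) (array([222.4375, 215.8125]), array([219, 214], dtype=int32), array([226, 218], dtype=int32)) (array([ 0.5627, -0.1931,  0.1366]), np.float64(0.00019263276443517202))
bar [array([0.6983, 0.0517, 0.046 ]), array([ 0.6946, -0.0701,  0.046 ])] hammer [ 0.5895 -0.1408  0.07  ] [0.5712 0.0799 0.07  ]
```

```bash
cat > plan.py <<'E'
from h import *
from scipy.spatial.transform import Rotation as R
np.set_printoptions(precision=4,suppress=True)
def plan(pos,z,yclose):
    s=manip.sense();A=R.from_rotvec(s['eef_rot']);z=np.array(z,float);z/=np.linalg.norm(z)
    print('t',s['t'],'q',s['q'],'pos',s['tool_pos'],'F',s['contact_force'],'w',s['gripper_width'],s['finger_force'])
    for sg in(1,-1):
        y=sg*np.array(yclose,float);y-=z*(y@z);y/=np.linalg.norm(y);B=R.from_matrix(np.c_[np.cross(y,z),y,z])
        print('rot(tool,deg)',np.degrees((A.inv()*B).as_rotvec()),'then shift',B.inv().apply(np.array(pos)-s['tool_pos']))
    print('shift now',A.inv().apply(np.array(pos)-s['tool_pos']))
E
python3 -c "
from plan import *
plan((.575,.035,.15),(0,0,-1),(.9966,.083,0))"
```

```text
t 0.1 q [ 1.5406  0.2557  0.1072 -0.0004 -1.4239 -0.2846] pos [0.1701 0.5226 0.2305] F [ 0.2338  0.7511 -0.0289] w 0.08571197290635058 0.0
rot(tool,deg) [   0.065     0.0917 -112.804 ] then shift [-0.5195  0.363   0.0805]
rot(tool,deg) [ 0.0822 -0.0583 67.196 ] then shift [ 0.5195 -0.363   0.0805]
shift now [0.536  0.3381 0.0811]
```

```bash
python3 -m handwheel '{"delta_pos":[[0,0,0],[0,0,0],[0,0,0],[0,0,0],[0,0,0],[0,0,0],[0,0,0],[0,0,0],[0,0,0],[0,0,0]],"delta_rot":[[0,0,6.72],[0,0,6.72],[0,0,6.72],[0,0,6.72],[0,0,6.72],[0,0,6.72],[0,0,6.72],[0,0,6.72],[0,0,6.72],[0,0,6.72]]}' 1
python3 -m handwheel '{"delta_pos":[[0.032,-0.0225,0.005],[0.032,-0.0225,0.005],[0.032,-0.0225,0.005],[0.032,-0.0225,0.005],[0.032,-0.0225,0.005],[0.032,-0.0225,0.005],[0.032,-0.0225,0.005],[0.032,-0.0225,0.005],[0.032,-0.0225,0.005],[0.032,-0.0225,0.005]],"delta_rot":[[0,0,0],[0,0,0],[0,0,0],[0,0,0],[0,0,0],[0,0,0],[0,0,0],[0,0,0],[0,0,0],[0,0,0]]}' 
python3 -c "
from plan import *
plan((.575,.035,.15),(0,0,-1),(.9966,.083,0))"
```

```text
t: 0.93
tool_pos: [0.1701, 0.5227, 0.2307]
eef_rot: [2.305, -2.133, 0.001]
contact_force: [0.6, -0.9, -0.0]
gripper_width: 0.0856
finger_force: 0.0
t: 1.77
tool_pos: [0.4217, 0.2209, 0.1809]
eef_rot: [2.312, -2.127, -0.0]
contact_force: [1.1, 1.0, 0.2]
gripper_width: 0.0855
finger_force: 0.0
t 1.7667 q [ 0.8128  0.1318 -0.1757 -0.0002 -1.2635 -0.7293] pos [0.4217 0.2209 0.1809] F [1.0657 0.9864 0.1537] w 0.08552297173854786 0.0
rot(tool,deg) [   0.0018    0.0305 -179.9823] then shift [-0.198   0.1374  0.0309]
rot(tool,deg) [ 0.0194 -0.0012  0.0177] then shift [ 0.198  -0.1374  0.0309]
shift now [ 0.1981 -0.1373  0.0309]
```

```bash
python3 -m handwheel '{"delta_pos":[[0.0283,-0.0196,0.0044],[0.0283,-0.0196,0.0044],[0.0283,-0.0196,0.0044],[0.0283,-0.0196,0.0044],[0.0283,-0.0196,0.0044],[0.0283,-0.0196,0.0044],[0.0283,-0.0196,0.0044],[0,0,0]],"delta_rot":[[0,0,0],[0,0,0],[0,0,0],[0,0,0],[0,0,0],[0,0,0],[0,0,0],[0,0,0]]}'
python3 - <<'E'
from h import *
t=snap('top','t1');s=snap('side','s1')
p=manip.sense()['tool_pos']
print(p,proj('top',p),proj('side',p))
c=np.hstack([cv2.resize(t[100:220,190:320],(400,369),interpolation=2),cv2.resize(s[140:260,200:330],(400,369),interpolation=2)]);cv2.imwrite('pics/c1.png',c[:,:,::-1])
E
```

```text
t: 2.43
tool_pos: [0.5759, 0.0324, 0.1482]
eef_rot: [2.305, -2.13, -0.001]
contact_force: [-0.4, 0.3, 0.4]
gripper_width: 0.085
finger_force: 0.0
[0.57417451 0.03548539 0.14919837] (np.float64(234.02096735272787), np.float64(148.64384907846326)) (np.float64(284.2393426785012), np.float64(185.57147595971279))
```

View pics/c1.png

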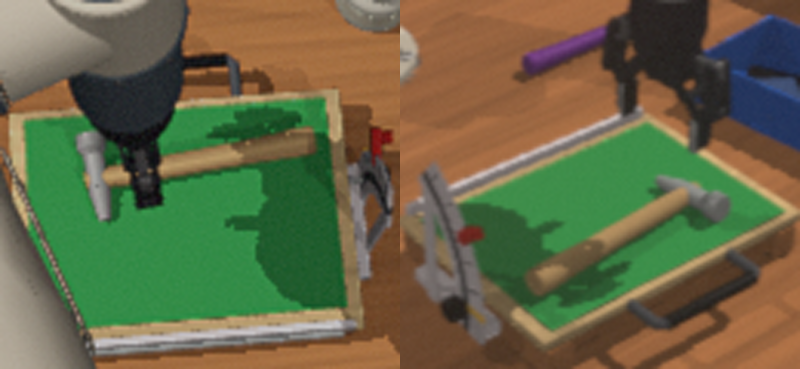

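The gripper sits over the hammer handle next to the head, with its fingers straddling the handle crosswise. The picture confirms the position, so I'll descend and grip.

```bash
python3 -m handwheel '{"delta_pos":[[0,0,0.02],[0,0,0.02],[0,0,0.02],[0,0,0.02],[0,0,0.006],[0,0,0.0055],[0,0,0]],"delta_rot":[[0,0,0],[0,0,0],[0,0,0],[0,0,0],[0,0,0],[0,0,0],[0,0,0]]}' 
python3 -m handwheel '{"delta_pos":[[0,0,0],[0,0,0],[0,0,0],[0,0,0],[0,0,0],[0,0,0],[0,0,0],[0,0,0]],"delta_rot":[[0,0,0],[0,0,0],[0,0,0],[0,0,0],[0,0,0],[0,0,0],[0,0,0],[0,0,0]]}' 0
```

```text
t: 3.12
tool_pos: [0.5738, 0.0372, 0.0588]
eef_rot: [2.312, -2.126, -0.001]
contact_force: [-0.5, -0.3, 0.8]
gripper_width: 0.0856
finger_force: 0.0
t: 3.78
tool_pos: [0.575, 0.0368, 0.06]
eef_rot: [-2.311, 2.126, -0.002]
contact_force: [-0.9, 0.2, 5.1]
gripper_width: 0.0208
finger_force: 58.8
```

```bash
python3 -m handwheel '{"delta_pos":[[0,0,-0.01],[0,0,-0.02],[0,0,-0.03],[0,0,-0.03],[0,0,-0.03],[0,0,-0.03],[0,0,-0.02],[0,0,-0.015],[0,0,-0.01],[0,0,0]],"delta_rot":[[0,0,0],[0,0,0],[0,0,0],[0,0,0],[0,0,0],[0,0,0],[0,0,0],[0,0,0],[0,0,0],[0,0,0]]}' 
python3 -c "
from plan import *
s=manip.sense();print(s['ft_torque'])
plan((.526,-.379,.24),(0,0,-1),(-.0363,.9993,0))"
```

```text
t: 4.62
tool_pos: [0.5747, 0.0367, 0.2559]
eef_rot: [-2.31, 2.126, -0.003]
contact_force: [-0.2, 0.5, -1.3]
gripper_width: 0.0205
finger_force: 59.0
[ 0.014  -0.0746 -0.0137]
t 4.6167 q [ 0.3355  0.3001  0.2311  0.0004 -1.499  -0.2524] pos [0.5747 0.0367 0.2559] F [-0.2046  0.4571 -1.2897] w 0.020486678732104788 58.98440869990736
rot(tool,deg) [-0.1076  0.1429 92.6843] then shift [ 0.0638 -0.4137  0.0159]
rot(tool,deg) [ -0.1411  -0.1063 -87.3155] then shift [-0.0638  0.4137  0.0159]
shift now [0.4103 0.0831 0.0156]
```

```bash
python3 -m handwheel '{"delta_pos":[[0,0,0],[0,0,0],[0,0,0],[0,0,0],[0,0,0],[0,0,0],[0,0,0],[0,0,0],[0,0,0],[0,0,0]],"delta_rot":[[0,0,4],[0,0,6],[0,0,7],[0,0,7],[0,0,7],[0,0,7],[0,0,7],[0,0,7],[0,0,7],[0,0,7]]}' 
python3 -m handwheel '{"delta_pos":[[0,0,0],[0,0,0],[0,0,0],[0,0,0],[0,0,0]],"delta_rot":[[0,0,7],[0,0,7],[0,0,7],[0,0,5.7],[0,0,0]]}' 
python3 -m handwheel '{"delta_pos":[[0.003,-0.02,0],[0.0045,-0.03,0],[0.0055,-0.036,0],[0.0055,-0.036,0],[0.0055,-0.036,0],[0.0055,-0.036,0],[0.0055,-0.036,0],[0.0055,-0.036,0],[0.0055,-0.036,0],[0.0055,-0.036,0]],"delta_rot":[[0,0,0],[0,0,0],[0,0,0],[0,0,0],[0,0,0],[0,0,0],[0,0,0],[0,0,0],[0,0,0],[0,0,0]]}' 
python3 -c "
from plan import *
plan((.526,-.379,.24),(0,0,-1),(-.0363,.9993,0))"
```

```text
t: 5.45
tool_pos: [0.5734, 0.0368, 0.252]
eef_rot: [0.77, -3.042, -0.001]
contact_force: [-0.1, -0.0, -3.2]
gripper_width: 0.0207
finger_force: 59.0
t: 5.87
tool_pos: [0.5734, 0.0368, 0.2521]
eef_rot: [0.051, -3.138, 0.0]
contact_force: [0.2, -1.3, -2.2]
gripper_width: 0.0207
finger_force: 59.0
t: 6.7
tool_pos: [0.534, -0.3043, 0.2527]
eef_rot: [0.062, -3.139, -0.002]
contact_force: [1.6, 0.1, -1.3]
gripper_width: 0.0205
finger_force: 59.0
t 6.7 q [-0.2644  0.3844  0.3445 -0.0006 -1.5331 -1.2666] pos [ 0.534  -0.3043  0.2527] F [ 1.6356  0.0651 -1.2807] w 0.02054931889154363 59.03964886441827
rot(tool,deg) [ 0.0704 -0.1088  0.1974] then shift [ 0.0107 -0.0744  0.0127]
rot(tool,deg) [   0.1707    0.1105 -179.8025] then shift [-0.0107  0.0744  0.0127]
shift now [ 0.0109 -0.0743  0.0126]
```

Finish moving over the tray and look before lowering.

```bash
python3 -m handwheel '{"delta_pos":[[0.004,-0.03,0],[0.004,-0.025,0],[0.0025,-0.019,0],[0,0,0.03],[0,0,0.035],[0,0,0.03],[0,0,0],[0,0,0]],"delta_rot":[[0,0,0],[0,0,0],[0,0,0],[0,0,0],[0,0,0],[0,0,0],[0,0,0],[0,0,0]]}'
python3 - <<'E'
from h import *
t=snap('top','t2');s=snap('side','s2')
c=np.hstack([cv2.resize(t[110:240,290:420],(400,400),interpolation=2),cv2.resize(s[180:310,90:220],(400,400),interpolation=2)]);cv2.imwrite('pics/c2.png',c[:,:,::-1])
print(manip.sense()['tool_pos'])
E
```

```text
t: 7.37
tool_pos: [0.5257, -0.3768, 0.1569]
eef_rot: [0.06, -3.136, -0.003]
contact_force: [0.1, -0.3, -0.6]
gripper_width: 0.0207
finger_force: 59.3
[ 0.52809108 -0.37801949  0.16134894]
```

View pics/c2.png

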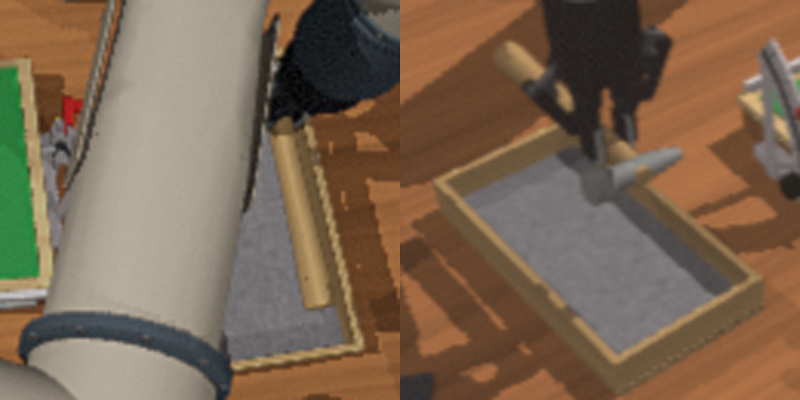

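The hammer hangs level in the grip over the tray, with its head toward the far end. The forearm may pass above the quadrant, so I'll check that clearance in the full side view.

```bash
python3 -c "
import cv2
s=cv2.imread('pics/s2.png')[0:300,60:380];cv2.imwrite('pics/s2b.png',cv2.resize(s,None,fx=2,fy=2))"
```

```text
(no output)
```

View pics/s2b.png

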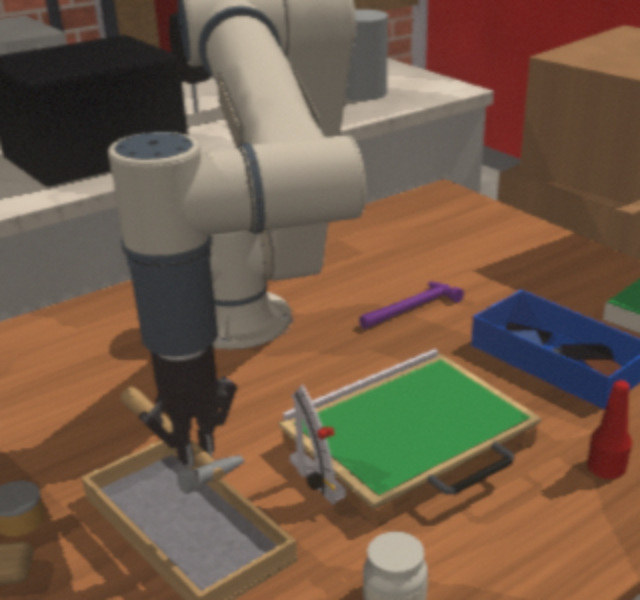

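The crossing arm link stands about 0.3 m above the tool tip, well clear of the 185 mm quadrant. I can lower the hammer safely.

```bash
python3 -m handwheel '{"delta_pos":[[0,0,0.025],[0,0,0.03],[0,0,0.03],[0,0,0.025],[0,0,0.012],[0,0,0.008],[0,0,0.004],[0,0,0],[0,0,0]],"delta_rot":[[0,0,0],[0,0,0],[0,0,0],[0,0,0],[0,0,0],[0,0,0],[0,0,0],[0,0,0],[0,0,0]]}'
```

```text
t: 8.22
tool_pos: [0.5283, -0.3779, 0.0269]
eef_rot: [-0.057, 3.138, -0.003]
contact_force: [-0.6, -0.5, -2.7]
gripper_width: 0.0207
finger_force: 59.3
```

```bash
python3 -m handwheel '{"delta_pos":[[0,0,0.003],[0,0,0.003],[0,0,0.003],[0,0,0.002],[0,0,0]],"delta_rot":[[0,0,0],[0,0,0],[0,0,0],[0,0,0],[0,0,0]]}'
```

```text
t: 8.63
tool_pos: [0.5269, -0.3772, 0.0135]
eef_rot: [0.057, -3.141, -0.0]
contact_force: [-0.4, 0.5, -2.3]
gripper_width: 0.0207
finger_force: 59.3
```

```bash
python3 -m handwheel '{"delta_pos":[[0,0,0.001],[0,0,0.001],[0,0,0]],"delta_rot":[[0,0,0],[0,0,0],[0,0,0]]}'
python3 -m handwheel '{"delta_pos":[[0,0,0],[0,0,0],[0,0,0],[0,0,0],[0,0,0]],"delta_rot":[[0,0,0],[0,0,0],[0,0,0],[0,0,0],[0,0,0]]}' 0.55
```

```text
t: 8.88
tool_pos: [0.5272, -0.3773, 0.0131]
eef_rot: [-0.057, 3.141, -0.001]
contact_force: [-1.5, 2.9, 3.3]
gripper_width: 0.0205
finger_force: 60.0
t: 9.3
tool_pos: [0.5272, -0.3773, 0.0119]
eef_rot: [-0.057, 3.141, -0.0]
contact_force: [0.3, -0.2, 0.3]
gripper_width: 0.0469
finger_force: 0.0
```

```bash
python3 -m handwheel '{"delta_pos":[[0,0,-0.015],[0,0,-0.03],[0,0,-0.035],[0,0,-0.035],[0,0,-0.035],[0,0,-0.03],[0,0,-0.025],[0,0,-0.015],[0,0,0]],"delta_rot":[[0,0,0],[0,0,0],[0,0,0],[0,0,0],[0,0,0],[0,0,0],[0,0,0],[0,0,0],[0,0,0]]}'
python3 -c "
from plan import *
plan((.6965,-.009,.15),(0,0,-1),(.9995,-.031,0))"
```

```text
t: 10.05
tool_pos: [0.5284, -0.3784, 0.2368]
eef_rot: [-0.056, 3.134, -0.007]
contact_force: [-0.6, 0.1, 1.4]
gripper_width: 0.0473
finger_force: 0.0
t 10.05 q [-0.3807  0.453   0.4087  0.0016 -1.5187 -1.1542] pos [ 0.5284 -0.3784  0.2368] F [-0.6359  0.1095  1.4263] w 0.04725540848024655 0.0
rot(tool,deg) [ 0.1059  0.5058 93.8393] then shift [0.3744 0.1566 0.0868]
rot(tool,deg) [ -0.4967   0.104  -86.1597] then shift [-0.3744 -0.1566  0.0868]
shift now [-0.1807  0.3635  0.0863]
```

```bash
python3 -m handwheel '{"delta_pos":[[-0.009,0.018,0],[-0.0175,0.0355,0],[-0.0175,0.0355,0],[-0.0175,0.0355,0],[-0.0175,0.0355,0],[-0.0175,0.0355,0],[-0.0175,0.0355,0],[-0.0175,0.0355,0],[-0.0175,0.0355,0],[-0.0135,0.0275,0]],"delta_rot":[[0,0,0],[0,0,0],[0,0,0],[0,0,0],[0,0,0],[0,0,0],[0,0,0],[0,0,0],[0,0,0],[0,0,0]]}' 0.4
python3 -m handwheel '{"delta_pos":[[0,0,0],[0,0,0],[0,0,0],[0,0,0],[0,0,0],[0,0,0],[0,0,0],[0,0,0],[0,0,0],[0,0,0]],"delta_rot":[[0,0,-7],[0,0,-7],[0,0,-7],[0,0,-7],[0,0,-7],[0,0,-7],[0,0,-7],[0,0,-7],[0,0,-7],[0,0,-7]]}'
python3 -m handwheel '{"delta_pos":[[0,0,0.02],[0,0,0.02],[0,0,0.02],[0,0,0]],"delta_rot":[[0,0,-7],[0,0,-7],[0,0,-2],[0,0,0]]}'
python3 - <<'E'
from plan import *
plan((.6965,-.009,.12),(0,0,-1),(.9995,-.031,0))
t=snap('top','t3');s=snap('side','s3')
c=np.hstack([cv2.resize(t[90:240,200:420],(440,300),interpolation=2),cv2.resize(s[130:280,230:390],(360,338),interpolation=2)[:300]]);cv2.imwrite('pics/c3.png',c[:,:,::-1])
E
```

```text
t: 10.88
tool_pos: [0.6782, -0.0391, 0.2308]
eef_rot: [0.059, -3.14, -0.001]
contact_force: [0.4, -0.9, -0.2]
gripper_width: 0.0346
finger_force: 0.0
t: 11.72
tool_pos: [0.6775, -0.042, 0.231]
eef_rot: [1.855, -2.534, -0.001]
contact_force: [0.3, -0.2, -0.3]
gripper_width: 0.0338
finger_force: 0.0
t: 12.05
tool_pos: [0.675, -0.0417, 0.1662]
eef_rot: [2.18, -2.253, -0.011]
contact_force: [-0.3, 1.1, -0.6]
gripper_width: 0.0344
finger_force: 0.0
t 12.05 q [ 0.1674  0.538   0.3706 -0.0023 -1.4127 -0.2   ] pos [ 0.675  -0.0417  0.1662] F [-0.3233  1.1101 -0.6497] w 0.034422539644467495 0.0
rot(tool,deg) [  0.0356  -0.8568 179.8869] then shift [0.0333 0.0205 0.0462]
rot(tool,deg) [ 0.5458  0.0227 -0.111 ] then shift [-0.0333 -0.0205  0.0462]
shift now [-0.0334 -0.0209  0.046 ]
```

View pics/c3.png

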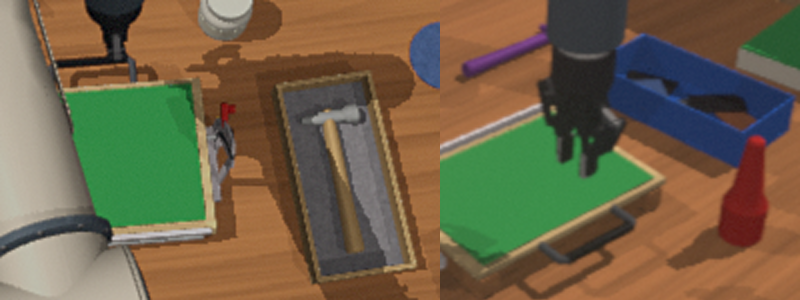

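The hammer lies inside the tray with its head at the far end. The gripper is above and slightly right of the bar, so I'll correct and descend onto it.

```bash
python3 -m handwheel '{"delta_pos":[[-0.0165,-0.0105,0.01],[-0.0165,-0.0105,0.02],[0,0,0.02],[0,0,0.01],[0,0,0],[0,0,0]],"delta_rot":[[0,0,0],[0,0,0],[0,0,0],[0,0,0],[0,0,0],[0,0,0]]}'
python3 -c "
from plan import *
for i in range(1): plan((.6965,-.009,.025),(0,0,-1),(.9995,-.031,0))"
```

```text
t: 12.65
tool_pos: [0.7001, -0.0102, 0.113]
eef_rot: [-2.183, 2.259, -0.002]
contact_force: [0.3, 0.1, 0.8]
gripper_width: 0.0338
finger_force: 0.0
t 12.65 q [ 0.2082  0.6026  0.3445  0.0009 -1.3121 -0.2428] pos [ 0.7001 -0.0102  0.113 ] F [0.3268 0.1301 0.83  ] w 0.03381422953332408 0.0
rot(tool,deg) [ -0.0643   0.0756 179.8099] then shift [ 0.0011 -0.0037  0.088 ]
rot(tool,deg) [-0.0482 -0.041  -0.1901] then shift [-0.0011  0.0037  0.088 ]
shift now [-0.0011  0.0038  0.088 ]
```

```bash
python3 -m handwheel '{"delta_pos":[[0,0.0025,0.02],[0,0,0.02],[0,0,0.02],[0,0,0.014],[0,0,0.007],[0,0,0.006],[0,0,0]],"delta_rot":[[0,0,0],[0,0,0],[0,0,0],[0,0,0],[0,0,0],[0,0,0],[0,0,0]]}'
python3 -c "
from h import *
print(manip.sense())"
```

```text
t: 13.23
tool_pos: [0.6976, -0.01, 0.0254]
eef_rot: [-2.183, 2.259, -0.001]
contact_force: [-0.1, 0.3, 0.4]
gripper_width: 0.0343
finger_force: 0.0
{'t': 13.2333, 'q': array([ 2.08957996e-01,  6.57985216e-01,  2.12427661e-01,  2.09229918e-04,
       -1.12461970e+00, -2.43254245e-01]), 'qvel': array([ 0.00336513, -0.01020273,  0.01563756,  0.00476588, -0.0174822 ,
       -0.00016675]), 'joint_torque': array([-2.73748470e-02, -5.83317339e+01,  2.20797390e+01,  5.03902406e+00,
        2.15976988e-01, -2.49960227e-03]), 'tool_pos': array([ 0.69757295, -0.00998044,  0.02539137]), 'eef_rot': array([-2.18282998e+00,  2.25880268e+00, -7.67202182e-04]), 'contact_force': array([-0.06908139,  0.28779029,  0.37255996]), 'ft_torque': array([ 0.00975731, -0.03092641, -0.03067798]), 'finger_force': 0.0, 'gripper_width': 0.03432266870558495}
```

No contact; close.

```bash
python3 -m handwheel '{"delta_pos":[[0,0,0],[0,0,0],[0,0,0],[0,0,0],[0,0,0],[0,0,0]],"delta_rot":[[0,0,0],[0,0,0],[0,0,0],[0,0,0],[0,0,0],[0,0,0]]}' 0
python3 -c "
from plan import *
s=manip.sense();print(R.from_rotvec(s['eef_rot']).as_matrix(),s['contact_force'],s['ft_torque'])"
```

```text
t: 13.73
tool_pos: [0.6959, -0.0098, 0.0266]
eef_rot: [2.182, -2.257, -0.002]
contact_force: [-6.3, 0.9, 4.2]
gripper_width: 0.0134
finger_force: 58.4
[[-0.0338 -0.9994 -0.0022]
 [-0.9994  0.0338 -0.0002]
 [ 0.0003  0.0022 -1.    ]] [-6.2574  0.8747  4.1903] [ 0.2702  2.5185 -0.0745]
```

```bash
python3 -m handwheel '{"delta_pos":[[0,-0.0001,-0.0051],[0,-0.0003,-0.0102],[0,-0.0003,-0.0102],[0,-0.0003,-0.0102],[0,-0.0003,-0.0102],[0,-0.0003,-0.0102],[0,-0.0003,-0.0102],[0,-0.0003,-0.0102],[0,-0.0003,-0.0102],[0,-0.0001,-0.0051],[0,0,0]],"delta_rot":[[1,0,0],[2,0,0],[2,0,0],[2,0,0],[2,0,0],[2,0,0],[2,0,0],[2,0,0],[2,0,0],[1,0,0],[0,0,0]]}' | head -3
python3 -m handwheel '{"delta_pos":[[0,-0.0001,-0.0051],[0,-0.0003,-0.0102],[0,-0.0003,-0.0102],[0,-0.0003,-0.0102],[0,-0.0003,-0.0102],[0,-0.0003,-0.0102],[0,-0.0003,-0.0102],[0,-0.0003,-0.0102],[0,-0.0001,-0.0051],[0,0,0]],"delta_rot":[[1,0,0],[2,0,0],[2,0,0],[2,0,0],[2,0,0],[2,0,0],[2,0,0],[2,0,0],[1,0,0],[0,0,0]]}'
cat > ang.py <<'E'
from plan import *
s=manip.sense();Z=R.from_rotvec(s['eef_rot']).as_matrix()[:,2]
b=s['tool_pos']-.019*Z
print(s['tool_pos'],'tilt',np.degrees(np.arctan2(Z[0],-Z[2])),'bar',b,'F',s['contact_force'],'T',s['ft_torque'],s['gripper_width'])
H=np.array([.4046,0,.04]);d=b-H;print('r',np.hypot(d[0],d[2]),'theta',np.degrees(np.arctan2(d[2],d[0])-np.arctan2(.006,.292)))
E
python3 ang.py
```

```text
t: 14.57
tool_pos: [0.6884, -0.0096, 0.1071]
eef_rot: [-2.038, 2.108, -0.297]
contact_force: [-1.6, -1.0, -4.7]
gripper_width: 0.0134
finger_force: 59.6
[ 0.6884 -0.0096  0.1071] tilt 16.044767806122824 bar [ 0.6832 -0.0094  0.1254] F [-1.594  -0.9539 -4.6585] T [-0.2487  1.7478  0.0048] 0.013368823673453255
r 0.2913470159663784 theta 15.865396747570161invalid input at $: expected 1 to 10 rows
```

```bash
python3 -m handwheel '{"delta_pos":[[0,-0.0001,-0.0051],[0,-0.0003,-0.0102],[0,-0.0003,-0.0102],[0,-0.0003,-0.0102],[0,-0.0003,-0.0102],[0,-0.0003,-0.0102],[0,-0.0001,-0.0051],[0,0,0],[0,0,0]],"delta_rot":[[1,0,0],[2,0,0],[2,0,0],[2,0,0],[2,0,0],[2,0,0],[1,0,0],[0,0,0],[0,0,0]]}'
python3 ang.py
python3 - <<'E'
from m import *
snap('top','t4');s=snap('side','s4')
c=cv2.resize(s[185:260,195:275],None,fx=7.5,fy=7.5,interpolation=2);cv2.imwrite('pics/c4.png',c[:,:,::-1])
h=hsv('s4');p=np.argwhere(cv2.inRange(h,(22,140,110),(33,255,255)));p=p[(p[:,0]>190)&(p[:,0]<260)&(p[:,1]>205)&(p[:,1]<240)]
print(p[:,::-1].tolist()); print(red('s4',(210,200,235,225)))
E
```

```text
t: 15.32
tool_pos: [0.669, -0.0089, 0.1635]
eef_rot: [-1.919, 1.985, -0.494]
contact_force: [-0.6, -0.7, -3.7]
gripper_width: 0.0134
finger_force: 60.0
[ 0.669  -0.0089  0.1635] tilt 27.94256887218402 bar [ 0.6601 -0.0086  0.1803] F [-0.5643 -0.6835 -3.6691] T [-0.2096  2.3994 -0.1311] 0.013412589331782711
r 0.2914955097638944 theta 27.58721641825356
[]
(array([222.7059, 216.0588]), array([219, 214], dtype=int32), array([226, 218], dtype=int32))
```

View pics/c4.png

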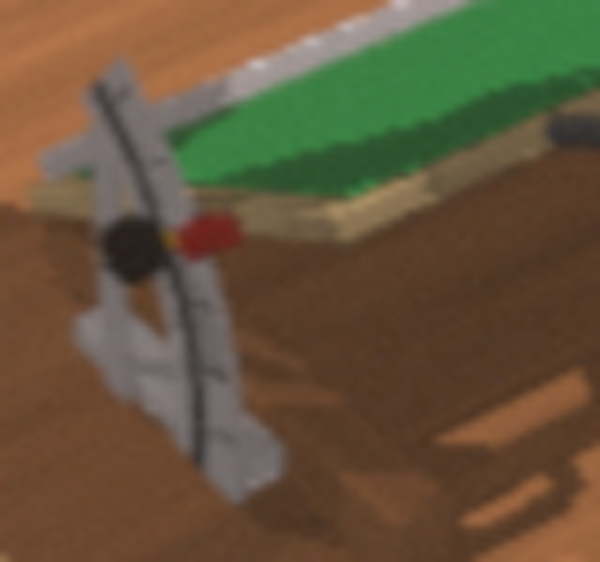

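The close-up shows the black knob at about (212.3,217.7) and the yellow tip at (217.5,216.6). The tip is almost level with the red index at (222.7,216.1) and still slightly below it. The remaining angle I'll get numerically.

```bash
cat > fin.py <<'E'
from m import *
psi=np.radians(-1.8);ex=np.array([np.cos(psi),np.sin(psi),0]);ey=np.array([-np.sin(psi),np.cos(psi),0]);H=np.array([.4046,0,.04])
def ang(n,uv,y):
    e,d=ray(n,*uv);p=e+d*((y-(e-H)@ey)/(d@ey));r=p-H;return round(np.degrees(np.arctan2(r[2],r@ex)),2),round(float(np.hypot(r@ex,r[2])),4)
def wc(w,box):
    x0,y0,x1,y1=box;w=w[y0:y1,x0:x1].astype(float);w[w<.3*w.max()]=0
    v,u=np.mgrid[y0:y1,x0:x1];return (u*w).sum()/w.sum(),(v*w).sum()/w.sum()
def yel(f): # yellow: min(r,g)-b, penalise r>>g wood/red
    b,g,r=[c.astype(float) for c in cv2.split(cv2.imread(f'pics/{f}.png'))]
    return np.clip(np.minimum(r,g)-b-1.2*(r-g)-15,0,None)
def redw(f):
    b,g,r=[c.astype(float) for c in cv2.split(cv2.imread(f'pics/{f}.png'))]
    return np.clip(r-2.2*np.maximum(g,b)-5,0,None)
def knob(f,box):
    im=cv2.imread(f'pics/{f}.png').max(2).astype(float);return wc(np.clip(55-im,0,None),box)
def show(f,kb,yb):
    R_,K=wc(redw(f),(214,207,232,224)),knob(f,kb);Y=wc(yel(f),yb)
    print(f,'red',R_,[ang('side',R_,-.187+o) for o in(-.006,0,.006)],'\nknob',K,[ang('side',K,-.187+o) for o in(-.02,-.012,-.006)],'\nyel',Y,[ang('side',Y,-.187+o) for o in(-.012,-.006,0)])
if __name__=='__main__':
    show('side0',(210,233,223,247),(222,238,230,246))
    show('s4',(207,211,218,224),(215,213,220,220))
    for f in('top0','t4'):
        p=wc(redw(f),(306,136,322,156));print(f,p)
    for f in('side0','s4'):print(yel(f)[210:222 if f=='s4' else 211,212:226].astype(int))
E
python3 fin.py
```

```text
side0 red (np.float64(222.02030651340996), np.float64(215.7206896551724)) [(np.float64(31.15), 0.1978), (np.float64(30.45), 0.186), (np.float64(29.66), 0.1742)] 
knob (np.float64(217.3973063973064), np.float64(240.2104377104377)) [(np.float64(5.33), 0.1618), (np.float64(1.06), 0.1489), (np.float64(-2.64), 0.1398)] 
yel (np.float64(226.0), np.float64(242.99999999999997)) [(np.float64(6.41), 0.1943), (np.float64(3.94), 0.1848), (np.float64(1.21), 0.1757)]
s4 red (np.float64(222.33742331288343), np.float64(215.92402076451157)) [(np.float64(30.98), 0.1992), (np.float64(30.26), 0.1874), (np.float64(29.46), 0.1757)] 
knob (np.float64(212.4794520547945), np.float64(217.90924657534248)) [(np.float64(30.86), 0.1643), (np.float64(29.61), 0.1478), (np.float64(28.47), 0.1354)] 
yel (np.float64(nan), np.float64(nan)) [(np.float64(nan), nan), (np.float64(nan), nan), (np.float64(nan), nan)]
top0 (np.float64(312.7571446716626), np.float64(145.15191159659597))
t4 (np.float64(312.97737140948567), np.float64(145.25893453573812))
[[ 0  0  0  0  0  0  0  5 38 62 65 65 65 66]]
[[0 0 0 0 0 0 0 0 0 0 0 3 3 1]
 [0 0 0 0 0 0 0 0 0 0 0 0 0 0]
 [0 0 0 0 0 0 0 0 0 0 0 0 0 0]
 [0 0 0 0 0 0 0 0 0 0 0 0 0 0]
 [0 0 0 0 0 0 0 0 0 0 0 0 0 0]
 [0 0 0 0 0 0 0 0 0 0 0 0 0 0]
 [0 0 0 0 0 0 0 0 0 0 0 0 0 0]
 [0 0 0 0 0 0 0 0 0 0 0 0 0 0]
 [0 0 0 0 0 0 0 0 0 0 0 0 0 0]
 [0 0 0 0 0 0 0 0 0 0 0 0 0 0]
 [0 0 0 0 0 0 0 0 0 0 0 0 0 0]
 [0 0 0 0 0 0 0 0 0 0 0 0 0 0]]fin.py:7: RuntimeWarning: invalid value encountered in scalar divide
  v,u=np.mgrid[y0:y1,x0:x1];return (u*w).sum()/w.sum(),(v*w).sum()/w.sum()
```

```bash
cat > fit.py <<'E'
from fin import *
from scipy.optimize import least_squares
def P(r,a,o,dx,dz):
    a=np.radians(a);return H+ex*(r*np.cos(a)+dx)+ey*(-.187+o)+np.array([0,0,r*np.sin(a)+dz])
K={0:(217.40,240.21),27.6:(212.48,217.91)};Rd=(222.2,215.85);Rt=(312.85,145.2)
def run(wr,kc):
    def f(x):
        r,o,dx,dz,phi,ro=x
        e=[np.subtract(proj('side',P(r,a+kc,o,dx,dz)),k) for a,k in K.items()]
        e+=[np.subtract(proj('side',P(.184,phi,ro,dx,dz)),Rd)]
        e+=[np.subtract(proj('top',P(.184,phi,ro,dx,dz)),Rt)*wr]
        return np.r_[np.concatenate(e),dx/.004,dz/.004,ro/.004,o*0]
    s=least_squares(f,[.15,-.01,0,0,30,0]);print(wr,kc,s.x,'res',s.fun.round(2))
for wr in(0,1):
    for kc in(0,1.2): run(wr,kc)
im=cv2.imread('pics/s4.png')[209:223,208:230].astype(int)
print('u 208..229, v 209..222  R-G');print(im[:,:,2]-im[:,:,1]);print('G-B');print(im[:,:,1]-im[:,:,0])
E
python3 fit.py
```

```text
0 0 [ 0.1487 -0.0117 -0.0015  0.0025 29.2652  0.0009] res [-0.25 -0.24  0.45  0.72 -0.17  0.06 -0.    0.   -0.38  0.62  0.22 -0.  ]
0 1.2 [ 0.1507 -0.0131 -0.0006  0.0014 29.7031  0.0008] res [-0.12 -0.11  0.23  0.37 -0.16  0.05 -0.    0.   -0.16  0.35  0.21 -0.  ]
1 0 [ 0.1476 -0.0131  0.0017  0.0046 29.3173 -0.0008] res [-0.25 -0.27  0.47  0.8  -0.06  0.15 -0.2   0.78  0.41  1.15 -0.2  -0.  ]
1 1.2 [ 0.1496 -0.0144  0.0024  0.0035 29.7399 -0.0008] res [-0.12 -0.14  0.25  0.44 -0.05  0.15 -0.19  0.75  0.6   0.87 -0.21 -0.  ]
u 208..229, v 209..222  R-G
[[  9   9   8   9   7   6   5   6   8   7   5  -7 -23 -32 -35 -40 -36 -34
  -35 -34 -36 -35]
 [  8   8   9  13  10   7   6   7   7   8   8  12  12  12  11   9   9   8
    1  -1  -5  -8]
 [  8   9  10  14  11   7   4   6   7   8   8   9  12  13  15  15  15  14
   13  13  14  16]
 [ 10  10   9  14  14   8   6   5   7   7   8   7  10  14  17  19  18  18
   17  19  19  20]
 [  9   8   9  10  11   7   6   5   6   7   8   9  17  29  39  43  39  37
   27  21  19  18]
 [  9   6   7   8   7   6   6   5   5   8  11  26  46  59  70  70  68  62
 
[... 1033 characters left out ...]
28 28 28]
 [ 6  2  2  9 10  2  1  1  1  3  1  2  2  6 11 13 16 16 23 27 28 28]
 [ 4  3  2  4  8  4  1  2  2  3  2  2  5  5  6  6  8  7 16 25 26 27]
 [ 6  3  5  3  5  5  4  5 10 13  8  4  3  4  5  5  8  5 11 22 26 27]
 [ 7  4  3  4  6  5  4  5 20 37 31 10  6  7  6  5  6  9  9 14 21 22]
 [ 9  5  4  5  2  4  3  6 14 36 32 11  6  4  6  5  6 10 12 16 19 18]
 [10  3  5  1  8  5  4  4  5  8 10  6  5  4  4 10 15 15 16 22 20 21]
 [ 9  4  4  5  1  3  6  7  3  1  2  2  2  4  6 11 19 20 20 19 20 20]
 [ 8  1  2  6  3  3  3  4  2  0  1  0  2  2  3  5 16 20 18 18 21 21]
 [ 7  2  1  3  5  3  6  4  3  1  1  3  1  2  1  6 14 19 21 19 20 19]
 [ 7  2  1  3  7 10 15 10  4  2  1  2  1  1  1  5 12 19 19 17 18 18]]
```

Run:
```python
from fin import *
from fit import P
im=cv2.imread('pics/side0.png').astype(int)[236:248,214:232]
print('v236.. u214.. G-B');print(im[:,:,1]-im[:,:,0]);print('R-G');print(im[:,:,2]-im[:,:,1])
for dz in(0,.003):
  for uv in((223,240.5),(225,242),(227,243.5),(217.4,240.2)):
    p=onz('side',*uv,.04+dz)-H;print(dz,uv,'r',p@ex,'y',p@ey)
for o in(0,-.006,-.012):
  for a in(27.6,29,30.3):print(o,a,[np.round(proj('side',P(r,a,o,0,0)),2) for r in(.15,.165,.171,.184,.197)])
```

```text
0 0 [ 0.1487 -0.0117 -0.0015  0.0025 29.2652  0.0009] res [-0.25 -0.24  0.45  0.72 -0.17  0.06 -0.    0.   -0.38  0.62  0.22 -0.  ]
0 1.2 [ 0.1507 -0.0131 -0.0006  0.0014 29.7031  0.0008] res [-0.12 -0.11  0.23  0.37 -0.16  0.05 -0.    0.   -0.16  0.35  0.21 -0.  ]
1 0 [ 0.1476 -0.0131  0.0017  0.0046 29.3173 -0.0008] res [-0.25 -0.27  0.47  0.8  -0.06  0.15 -0.2   0.78  0.41  1.15 -0.2  -0.  ]
1 1.2 [ 0.1496 -0.0144  0.0024  0.0035 29.7399 -0.0008] res [-0.12 -0.14  0.25  0.44 -0.05  0.15 -0.19  0.75  0.6   0.87 -0.21 -0.  ]
u 208..229, v 209..222  R-G
[[  9   9   8   9   7   6   5   6   8   7   5  -7 -23 -32 -35 -40 -36 -34
  -35 -34 -36 -35]
 [  8   8   9  13  10   7   6   7   7   8   8  12  12  12  11   9   9   8
    1  -1  -5  -8]
 [  8   9  10  14  11   7   4   6   7   8   8   9  12  13  15  15  15  14
   13  13  14  16]
 [ 10  10   9  14  14   8   6   5   7   7   8   7  10  14  17  19  18  18
   17  19  19  20]
 [  9   8   9  10  11   7   6   5   6   7   8   9  17  29  39  43  39  37
   27  21  19  18]
 [  9   6   7   8   7   6   6   5   5   8  11  26  46  59  70  70  68  62
 
[... 4134 characters left out ...]
.24, 219.77])]
-0.006 29 [array([214.73, 217.67]), array([217.23, 217.83]), array([218.24, 217.89]), array([220.47, 218.03]), array([222.72, 218.18])]
-0.006 30.3 [array([214.36, 216.57]), array([216.82, 216.61]), array([217.82, 216.63]), array([220.  , 216.66]), array([222.23, 216.7 ])]
-0.012 27.6 [array([213.41, 219.62]), array([215.93, 219.91]), array([216.96, 220.04]), array([219.21, 220.3 ]), array([221.49, 220.57])]
-0.012 29 [array([213.02, 218.44]), array([215.51, 218.61]), array([216.51, 218.67]), array([218.72, 218.82]), array([220.97, 218.98])]
-0.012 30.3 [array([212.65, 217.34]), array([215.09, 217.39]), array([216.08, 217.41]), array([218.26, 217.45]), array([220.47, 217.49])]
```

```bash
sed -i 's/^im=cv2/if 0: im=cv2/; s/^print(.u 208.*$//' fit.py; sed -i 's/^for wr in(0,1):/if __name__=="__main__":\n  for wr in(0,1):/' fit.py
python3 -m handwheel '{"delta_pos":[[0,0.0003,0.0051],[0,0.0003,0.0051],[0,0.0003,0.0051],[0,0.0003,0.0051],[0,0.0003,0.0051],[0,0,0],[0,0,0]],"delta_rot":[[-1,0,0],[-1,0,0],[-1,0,0],[-1,0,0],[-1,0,0],[0,0,0],[0,0,0]]}' | head -1
python3 ang.py; python3 -c "
from h import *
snap('side','s5')"
python3 -m handwheel '{"delta_pos":[[0,0.0003,0.0051],[0,0.0003,0.0051],[0,0.0003,0.0051],[0,0.0003,0.0051],[0,0.0003,0.0051],[0,0,0],[0,0,0]],"delta_rot":[[-1,0,0],[-1,0,0],[-1,0,0],[-1,0,0],[-1,0,0],[0,0,0],[0,0,0]]}' | head -1
python3 ang.py
python3 - <<'E'
from h import *
np.set_printoptions(linewidth=200)
snap('side','s6')
for f in('s5','s6'):
    im=cv2.imread(f'pics/{f}.png').astype(int)[212:236,206:232];print(f,'v212 u206 G-B');print(im[:,:,1]-im[:,:,0])
E
```

```text
t: 16.0
[ 0.6791 -0.0092  0.1391] tilt 22.903797564479937 bar [ 0.6717 -0.009   0.1566] F [-1.0406 -2.0941 -3.7302] T [-0.3974  2.3518 -0.1939] 0.013131494425496137
r 0.2914260455667741 theta 22.410244154921493
t: 16.63
[ 0.6866 -0.0095  0.1148] tilt 17.9021524282262 bar [ 0.6808 -0.0093  0.1328] F [-3.7087 -1.6464 -4.5761] T [-0.5628  2.4972 -0.2718] 0.013628980519531663
r 0.2913864592789107 theta 17.401704619806573
s5 v212 u206 G-B
[[28 16  5  2  5 14 13  4  2  2  2  2  1  1 10 28 37 39 46 57 60 61 61 60 54 47]
 [28 17  5  2  3 16 18  8  2  2  1  2  0  0  6 13 19 23 30 36 48 47 43 43 41 38]
 [25 14  6  1  2 15 23 14  4  0  3  2  2  3  5  6 10  8 11 14 21 28 29 31 32 30]
 [19 13  5  2  3 13 27 19  7  3  0  1  1  2  5  5  6  5  5  6 10 18 21 22 23 28]
 [16 11  4  2  1 10 24 20  8  1  0  1  1  3  7  7  8  6  8  8  9 16 19 21 19 27]
 [18 12  4  1  1  6 17 16  5  2  0  1  3  4  5  5  7  5  8 10 12 20 22 25 26 27]
 [21 14  5  2  1  6  8  7  5  3  2  0  2  3  6  5  5  8 15 20 20 23 25 29 29 29]
 [20 14  7  2  2  3  4  7  5  6  4  4  4  5  4  4  3  6 17 21 23 22 25 25 26 28]
 [21 17  7  2 
[... 2544 characters left out ...]
 3  5  3  3  9 18 32 47 53 42 29 22 20 18 16 21 20]
 [ 3  2  2  0  1  1  2  5  3  4  3  5  4  2  5  9 16 30 39 30 20 20 20 21 18 19]
 [ 2  2  1  2  1  1  3  3  5  4  4  5  3  2  2  3  4  8  8 10 15 19 20 20 18 19]
 [ 3  2  1  3  1  2  1  2  4  2  1  2  1  0  2  0  1  1  3  5 12 20 18 19 19 20]
 [ 7  2  2  2  2  1  1  1  1  0  2  2  0  2  0  0  1  1  2  7 13 19 18 19 20 21]
 [14  7  1  1  1  2  0  0  1  1  3  3  1  2  1  1  2  2  2  2  8 17 20 18 20 21]
 [21 14  6  2  1  1  1  1  0  2  3  1  1  1  1  1  0  2  2  3  6 15 19 19 18 19]
 [24 19 12  6  1  1  1  2  1  1  1  2  1  1  1  0  1  1  1  2  5 16 18 19 18 17]
 [24 24 16  8  2  3 -1  0  0  2  1  1  2  2  0  0  1  1  2  1  7 15 23 20 19 18]]
```

The yellow line is now clear of the index. At u≈222 its v is 226.55 at 17.4°, 221.98 at 22.4° and 216.95 at 27.6°. The red index is at 215.85, so the target is about 1.1° above the 27.6° pose, or about +11.2° from here.

```bash
python3 -m handwheel '{"delta_pos":[[0,-0.0002,-0.0051],[0,-0.0002,-0.0051],[0,-0.0002,-0.0051],[0,-0.0002,-0.0051],[0,-0.0002,-0.0051],[0,-0.0002,-0.0051],[0,-0.0002,-0.0051],[0,-0.0002,-0.0051],[0,-0.0002,-0.0051],[0,-0.0002,-0.0051]],"delta_rot":[[1,0,0],[1,0,0],[1,0,0],[1,0,0],[1,0,0],[1,0,0],[1,0,0],[1,0,0],[1,0,0],[1,0,0]]}' | head -1
python3 -m handwheel '{"delta_pos":[[0,-0.0001,-0.0031],[0,-0.0001,-0.0031],[0,0,0],[0,0,0],[0,0,0],[0,0,0]],"delta_rot":[[0.6,0,0],[0.6,0,0],[0,0,0],[0,0,0],[0,0,0],[0,0,0]]}'
python3 ang.py
python3 - <<'E'
from h import *
np.set_printoptions(linewidth=200)
snap('side','s7');snap('top','t7')
im=cv2.imread('pics/s7.png').astype(int)[210:222,208:230];print('G-B v210 u208');print(im[:,:,1]-im[:,:,0]);print('R-G');print(im[:,:,2]-im[:,:,1])
E
```

```text
t: 17.52
t: 18.02
tool_pos: [0.6665, -0.0087, 0.1689]
eef_rot: [-1.906, 1.971, -0.513]
contact_force: [-2.3, -4.3, -4.7]
gripper_width: 0.0132
finger_force: 60.1
[ 0.6665 -0.0087  0.1689] tilt 29.17146630290719 bar [ 0.6572 -0.0084  0.1855] F [-2.3286 -4.3051 -4.7486] T [-1.0781  3.096  -0.6787] 0.013181357738798584
r 0.2915139295185408 theta 28.76835759741538
G-B v210 u208
[[ 3  2  7 13 12  4  1  2  1  1  3  9 17 20 23 22 21 22 24 25 27 29]
 [ 2  3  6 12  7  2  1  1  0  2  2  1  9 19 21 25 23 27 29 31 29 30]
 [ 6  2  5  9  7  2  1  1  1  2  1  1  4  9 18 23 23 25 27 28 28 29]
 [ 6  2  3  5  6  3  3  2  3  4  2  1  3  4  9 14 16 19 21 27 26 26]
 [ 5  3  4  3  4  4  7 11 13 16 16 10  4  5  6  8  7  9 13 22 27 27]
 [ 8  5  3  4  6  4  5 12 33 44 34 16  6  6  5  5  7  6 10 16 21 22]
 [ 7  7  4  3  4  4  4  7 22 39 31 13  6  4  6  6  6  6  7 12 19 20]
 [ 7  6  2  4  4  4  4  0  6 10  9  5  5  4  4  5  6  8 12 16 19 19]
 [ 9  2  5  5  4  5  6  4  3  3  4  2  5  3  7 10 13 17 19 20 20 19]
 [ 8  3  2  5  4  7  5  0  3  2  2  2  3  5  5 11 19 20 19 22 20 20]
 [ 7  2  3  3  3  5  5  2  1  1 -
[... 238 characters left out ...]
22 21 20]
 [ 9  8 10 11  9  7  6  6  8  7  8  9  8 11 16 19 18 19 19 21 20 20]
 [10  7  8  9  8  7  6  6  6  7  8 11 16 28 38 42 38 35 28 19 19 20]
 [10  7  7 10  8  7  7  9 12 13 15 29 47 59 65 70 67 62 44 25 20 19]
 [12 10  7  9  6  8  7 10 21 28 36 54 68 73 73 74 73 71 55 35 25 24]
 [15  6  7  8  7  7  5  7 15 24 40 64 72 75 72 68 70 68 66 46 31 27]
 [13  8  9  6  9  7  7 11  9 12 36 59 69 72 69 65 66 67 54 38 30 26]
 [15  9  5  6  3  6  6  9  6  8 26 48 62 63 56 46 43 39 35 32 29 28]
 [16  8  8  6  8  7  6 10  6  5 10 25 41 38 28 24 30 30 29 27 28 27]
 [15  9  7  8  7  6  9  7  6  6  7  9 12 11 11 15 25 30 30 27 29 27]
 [15  8  8  7 12 15 18 13  8  6  6  6  6  8  8 13 22 27 29 28 28 27]]
```

The yellow pointer (217,215.4) now lies on the red index axis, which extrapolates to v≈215.5 there. The arm is still and the grip is firm, so I'll hand in.

```bash
python3 -c "
from h import *
s=manip.sense();print(s['t'],abs(s['qvel']).max(),s['finger_force']);print(manip.finish_job())"
```

```text
18.1167 0.0013026529859513597 60.127063393592834
the job is handed in; nothing more can be done
None
```

The hammer is in the tool tray, and the arm is holding the board still by its handle at about 28.7° (0.50 rad), with the yellow pointer lined up with the red index to roughly half a degree; I handed the job in at 18.1 s.

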